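Lay the bars in the V-blocks and sort out the loaded tin

ROBOT

A 6-joint arm with a two-finger parallel gripper is mounted at the origin on the work surface. World frame = base frame: x ahead of the robot, y to its left, z up, the work surface at z = 0. Lengths are in mm, angles in rad, forces in N, time in s.
With the tool pointing down it reaches from about 350 to 875 mm from the base axis. Payload 4.2 kg.
Tool frame: the origin (TCP) lies at the very end of the fingers, on their centre line; the grasp point (between the pads) lies 19 mm behind it (arm.pinch_z is the distance from the TCP to the grasp point, in mm); x points along the fingers, y is the direction in which the jaws open and shut, and the axes are right-handed (so a half turn about x gives the same grasp; the last joint's range is limited). The gripper opens to 85 mm and grips with 20 to 120 N. Pads are 22 mm wide; open, the fingers measure 114 mm over their backs; the gripper's body (76 mm by 85 mm) begins 54 mm behind the grasp point. The pads swing forward as they close: fully open they stand 13 mm farther back than shut.
Start: joints at [-0.875, 0.385, 0.008, 0, -1.194, -0.259], TCP at [264.413, -566.29, 231.312] pointing down, gripper open.
Joint ranges: [-3.14, 3.14], [-1.21, 2.06], [-1.07, 1.41], [-3.16, 2.05], [-2.99, -0.16], [-3.1, 3.1]. Speed limits (rad/s): [2.79, 2.79, 3.14, 3.14, 3.14, 3.14].

INTERFACE

Orientations are given as a unit quaternion [x, y, z, w].
In Python, from bench import arm gives the robot as it stands.
- The arm moves only by the tool drive_tool, never from a script. Its argument "motion" is a list of rows, each a list of 4 numbers: the shift along the tool's x, y, z in mm, then the turn about the tool's x in degrees. In form: [[dx, dy, dz, spin], ...]. A call has 1 to 10 rows; each row shifts and turns the commanded pose from where the row before left it, along the tool's axes as they then stand; what a row does not reach is not made up. A row lasts 1/12 s, in which the tool goes at most 41.7 mm and 7.16 degrees, less where a joint would pass 70% of its speed; a pose out of reach is approached as far as the arm can. A call with a gripper value outside its range is refused whole. "grip" is the finger opening in mm, from 0 to 85.4, set as the call begins (left out, the last holds). The fingers move at their own pace and stop on an object; the grip force is fixed at half the most. Time passes only in rows, so rows that do not move let the fingers close. It gives the time, the measured TCP pose, the force and the opening at its end, in the units of the state.
- arm.read_state(): the state, without advancing time (a new reading comes with each control period).
- arm.get_image(name): name is "scene" or "side" or "wrist"; returns the picture (384x512x3 uint8, red, green, blue); there is no depth.
- arm.calibration(name): a dict with "K" (3x3 intrinsics, pixels), "eye" and "attitude" of the camera in the world; the wrist camera has in their place "T_tool_cam" (4x4, takes a point from camera to tool coordinates, whose origin is the TCP and whose axes are the tool frame's). Camera axes: x right, y up, looking along -z (the intrinsics and any distortion apply to the point x, -y, -z); pixel columns grow to the right and rows downward; lengths in mm; the calibration is good to about 2 mm. A picture is of the moment at which its call begins: read the wrist's pose just before it. calibration takes no time and is no camera call.
- arm.job_done(): hands the job in, once; it reports no verdict.
The state is a dict: "clock": time; "joints": joint angles; "joint_vel": joint speeds; "joint_efforts": joint torques, N m; "position": TCP position; "ee_rot": TCP orientation; "contact_force": force on the tool from outside, world axes, zero at the start; "wrist_torque": the same for the moment, N m; "gripper_width": finger opening in mm.
Only numpy, scipy, OpenCV 4.12 (cv2) and the standard library are available. Lean on these libraries where they do the work, as an engineer would, in place of code of your own. Each camera call takes 0.05 s, during which the arm holds its last target. There are 200 camera calls.

TASK

Get the welding bench ready for tacking: lay every bar in the V-block jig, each in a notch pair of its own, fully down in both rows of blocks and roughly centred so that it sits level. Lift the look-alike tins to find the loaded one, which is clearly heavier than the empties, and stand it upright in the middle of the red mat; stand the empty tins upright in a row along the middle of the white plate, to go back for refilling. Leave the steel ring and square offcuts standing where they are.

Things in the scene. Friction and masses are not known exactly. Their poses are not given: they have to be found in the camera images.
- jig: V-block jig fixed to the bench: blue base plate 170 x 212 x 8 mm with two rows of three yellow V-blocks. Origin under its middle, z up; bars lie along its x. Rows at x = -60 and +60 mm (blocks 24 mm long in x, 60 wide, tops 55 mm above the bench, 96 mm free between the rows); 90-degree notches at y = -70, 0, +70 mm, 40 mm wide at the top, bottoms 35 mm above the bench
- notch_0 (a point): notch pair 0 of the jig: the point, midway between the two rows and 52 mm above the bench, where the middle of a bar's axis lies when the bar is fully seated; axes as the jig's (x along the bar)
- notch_1 (a point): notch pair 1 of the jig: the point, midway between the two rows and 52 mm above the bench, where the middle of a bar's axis lies when the bar is fully seated; axes as the jig's (x along the bar)
- notch_2 (a point): notch pair 2 of the jig: the point, midway between the two rows and 52 mm above the bench, where the middle of a bar's axis lies when the bar is fully seated; axes as the jig's (x along the bar)
- bar_a: bright bar: round tube 24 mm in diameter with a square plate 36 x 36 x 5 mm on each end, 220 mm long over all, 0.34 kg. Origin at its middle on the axis, x along the tube; at the start it lies flat on the bench with the axis 18 mm up and resting on its plates. May be absent
- bar_b: bright bar: round tube 24 mm in diameter with a square plate 36 x 36 x 5 mm on each end, 220 mm long over all, 0.34 kg. Origin at its middle on the axis, x along the tube; at the start it lies flat on the bench with the axis 18 mm up and resting on its plates. May be absent
- bar_c: bright bar: round tube 24 mm in diameter with a square plate 36 x 36 x 5 mm on each end, 220 mm long over all, 0.34 kg. Origin at its middle on the axis, x along the tube; at the start it lies flat on the bench with the axis 18 mm up and resting on its plates. May be absent
- tin_a: closed round tin with a green lid, 56 mm in diameter, 50 mm high, standing on the bench; origin at the centre of its underside, z up. All the tins look the same: one of the four is loaded (0.45 to 0.65 kg), the other three are empty (0.10 to 0.18 kg). The lids cannot come off
- tin_b: closed round tin with a green lid, 56 mm in diameter, 50 mm high, standing on the bench; origin at the centre of its underside, z up. All the tins look the same: one of the four is loaded (0.45 to 0.65 kg), the other three are empty (0.10 to 0.18 kg). The lids cannot come off
- tin_c: closed round tin with a green lid, 56 mm in diameter, 50 mm high, standing on the bench; origin at the centre of its underside, z up. All the tins look the same: one of the four is loaded (0.45 to 0.65 kg), the other three are empty (0.10 to 0.18 kg). The lids cannot come off
- tin_d: closed round tin with a green lid, 56 mm in diameter, 50 mm high, standing on the bench; origin at the centre of its underside, z up. All the tins look the same: one of the four is loaded (0.45 to 0.65 kg), the other three are empty (0.10 to 0.18 kg). The lids cannot come off
- mat: round red mat, 92 mm in diameter, 4 mm thick, fixed to the bench somewhere among the tins; origin at the centre of its underside
- plate: white returns plate, 240 x 96 mm, 4 mm thick, fixed to the bench to the left of the tins; origin at the centre of its underside, x along its length. Three tins fit on it in a row
- square_offcut: bystander: standing offcut of 44 mm square steel tube, 36 mm high, open at the top, beyond the tins
- ring_big: bystander: steel ring offcut, 54 mm across, 26 mm high, near the robot
- ring_small: bystander: steel ring offcut, 38 mm across, 30 mm high, near the robot
Mind the look-alikes: they are no part of the job. Leave any pink or yellow look-alike of the tin_a alone.

How it is judged:
By the outcome, as a careful person would: the job done as asked, in the order asked, and still so for the second after the job is handed in, with the robot touching nothing.
Of bar_a, bar_b, bar_c only 2 to 3 are there at a start; the rules pass over those that are not, and their reading is None.
At some moment in a run one of bar_a, bar_b, bar_c, tin_a, tin_b, tin_c, tin_d may be knocked a few centimetres aside while the robot is not near it.
Once in a run the grip may slacken for a moment while it holds something.
It also fails if it takes over 200 s, if anything falls off the work surface, if the arm or the gripper's body presses on something with over 40 N, if the wrist force passes 120 N, or if a joint passes its speed limit or range.

## Working session

There is one attempt and no reset: what is moved stays moved. The work goes in short steps, Python scripts to look and compute and a tool call to move; the robot and the scene stay as the last step left them, time stands still between calls to the robot, and variables do not carry over. Pictures are saved under pics/ and viewed, about 12 in all and at most 16, crops included, and the job is handed in when it is done.

Besides the shell and the picture viewer there is one more tool, called after "Call:" as name(argument=value, ...), one argument or row to a line, values as JSON. drive_tool: Moves the arm, as the interface text tells. Its arguments: {"type":"object","properties":{"motion":{"type":"array"},"grip":{"type":"number"}},"required":["motion"]}

```bash
ls; mkdir -p pics
cat > h.py <<'E'
import numpy as np, cv2
from scipy.spatial.transform import Rotation as R
from bench import arm
def save(name,fn):
    im=arm.get_image(name); cv2.imwrite('pics/'+fn,cv2.cvtColor(im,cv2.COLOR_RGB2BGR)); return im
E
python3 - <<'E'
from h import *
s=arm.read_state(); print(s)
for n in ("scene","side","wrist"): print(n,arm.calibration(n))
a=save("scene","s0.png"); b=save("side","d0.png"); c=save("wrist","w0.png")
E
```

```text
pics
{'clock': 0.0, 'joints': array([-8.75362908e-01,  3.85539816e-01,  6.63505132e-03, -5.32869159e-04,
       -1.19399139e+00, -2.58577368e-01]), 'joint_vel': array([ 2.73133763e-03,  1.89903229e-03,  9.00516881e-04,  7.78461014e-06,
       -1.32848054e-03, -2.02775034e-03]), 'joint_efforts': array([ 1.65812544e-03, -3.92289805e+01,  1.88400328e+01,  4.18612942e+00,
       -4.58051931e-03,  3.17207327e-07]), 'position': array([ 264.19941388, -565.76888515,  230.23027011]), 'ee_rot': array([-0.15241882,  0.69050537,  0.15389868,  0.69013479]), 'contact_force': array([ 0.37795642, -0.319884  , -0.36916019]), 'wrist_torque': array([-0.02128751, -0.02750185,  0.03163886]), 'gripper_width': 85.75232939779961}
scene {'K': array([[377.39690418,   0.        , 252.6785031 ],
       [  0.        , 377.39690418, 190.45658628],
       [  0.        ,   0.        ,   1.        ]]), 'eye': array([1081.77797786,  636.34190671,  978.96979863]), 'attitude': array([0.14025728, 0.34717884, 0.86264412, 0.34005863])}
side {'K': array([[489.65139175,   0.        , 254.701533  ],
       [  0.        , 489.65139175, 188.60996966],
       [  0.        ,   0.        ,   1.        ]]), 'eye': array([ -143.34847997, -1022.94166396,   871.32649663]), 'attitude': array([ 0.44947045, -0.119817  , -0.23641648,  0.85306943])}
wrist {'K': array([[333.97699058,   0.        , 253.99261422],
       [  0.        , 333.97699058, 187.22350156],
       [  0.        ,   0.        ,   1.        ]]), 'T_tool_cam': array([[ 6.77314368e-04,  2.87555540e-01, -9.57763725e-01,
        -1.42182592e+02],
       [ 9.99998571e-01, -1.67810895e-03,  2.03352736e-04,
         9.96147102e-02],
       [-1.54875667e-03, -9.57762494e-01, -2.87556266e-01,
        -7.35042660e+01],
       [ 0.00000000e+00,  0.00000000e+00,  0.00000000e+00,
         1.00000000e+00]])}
```

View pics/s0.png

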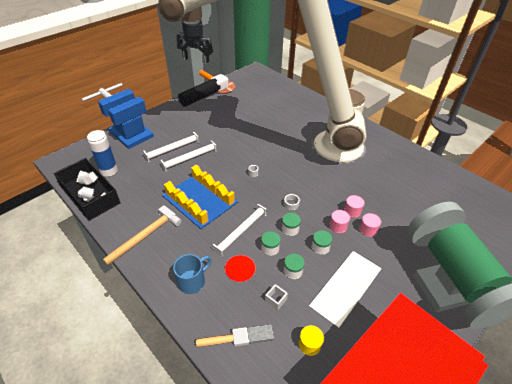

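View pics/d0.png

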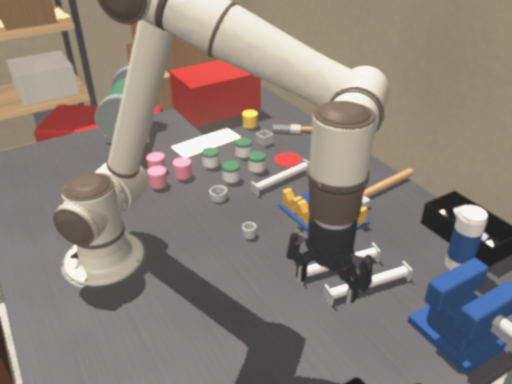

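The scene view shows three bars (near (171,146), (189,155), (240,229)), the jig at (200,195), four green tins around (290,240), the mat at (240,268) and the plate at (346,287). I'll enlarge it for closer readings.

```bash
cat >> h.py <<'E'
def ray(cam,uv,z,T=None):
    """pixel -> world point at height z"""
    c=arm.calibration(cam); K=c['K']
    if cam=='wrist':
        s=T or arm.read_state(); Rt=R.from_quat(s['ee_rot']).as_matrix(); M=c['T_tool_cam']
        Rw=Rt@M[:3,:3]; e=Rt@M[:3,3]+s['position']
    else: Rw=R.from_quat(c['attitude']).as_matrix(); e=c['eye']
    d=np.linalg.inv(K)@np.array([uv[0],uv[1],1.]); d=Rw@(d*[1,-1,-1])
    return e+d*(z-e[2])/d[2]
def proj(cam,P,T=None):
    c=arm.calibration(cam); K=c['K']
    if cam=='wrist':
        s=T or arm.read_state(); Rt=R.from_quat(s['ee_rot']).as_matrix(); M=c['T_tool_cam']
        Rw=Rt@M[:3,:3]; e=Rt@M[:3,3]+s['position']
    else: Rw=R.from_quat(c['attitude']).as_matrix(); e=c['eye']
    p=Rw.T@(np.array(P)-e); p=K@(p*[1,-1,-1]); return p[:2]/p[2]
def crop(im,u0,v0,w,h,k,fn):
    cv2.imwrite('pics/'+fn,cv2.resize(cv2.cvtColor(im,cv2.COLOR_RGB2BGR)[v0:v0+h,u0:u0+w],None,fx=k,fy=k,interpolation=cv2.INTER_CUBIC))
E
python3 - <<'E'
import cv2,sys
from h import *
im=cv2.imread('pics/s0.png')[:,:,::-1]
crop(im,132,128,266,200,3,'s0c.png')
E
```

```text
(no output)
```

View pics/s0c.png

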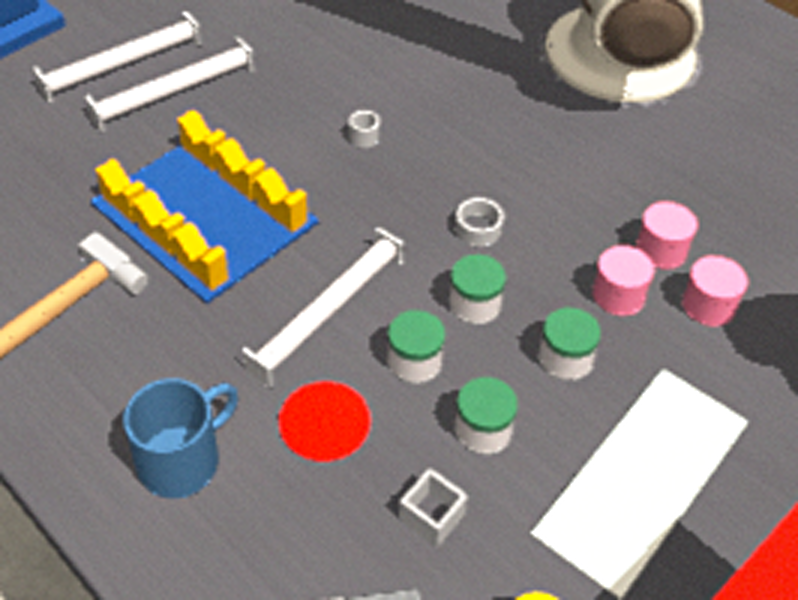

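Run:
```python
from h import *
np.set_printoptions(precision=1,suppress=True)
f=lambda p,z: ray('scene',(p[0]/3+132-.33,p[1]/3+128-.33),z)[:2]
for n,a,b in (('bar1',(42,80),(192,30)),('bar2',(97,109),(247,56)),('bar3',(260,358),(390,247))):
    A,B=f(a,18),f(b,18); print(n,A,B,(A+B)/2,np.linalg.norm(A-B),np.degrees(np.arctan2(*(B-A)[::-1])))
J=[f(p,8) for p in((93,203),(211,298),(317,218))]; print('jig',J,(J[0]+J[2])/2,[np.linalg.norm(J[1]-J[i]) for i in (0,2)],[np.degrees(np.arctan2(*(J[i]-J[1])[::-1])) for i in (0,2)])
for p in ((478,277),(416,334),(572,332),(487,404)): print('tin',f(p,50))
print('mat',f((325,420),4))
P=[f(p,4) for p in((664,370),(748,424),(618,592),(532,533))];print('plate',P,sum(P)/4)
for p in ((668,222),(625,268),(717,276)): print('pink',f(p,50))
print('sq',f((435,492),36),'rings',f((480,216),26),f((364,122),30))
```

```text
bar1 [ 614.9 -461.5] [ 409.1 -413.1] [ 512.  -437.3] 211.4511438831934 166.76190823209345
bar2 [ 594.3 -366.1] [ 389.2 -319.2] [ 491.7 -342.6] 210.45502176754255 167.1122593819853
bar3 [687.2  68.8] [483.7  51.2] [585.4  60. ] 204.22915774566292 -175.07276461194724
jig [array([ 685.6, -241.5]), array([671.5, -34.7]), array([508.6, -44.6])] [ 597.1 -143. ] [np.float64(207.2103565147617), np.float64(163.2114970835079)] [np.float64(-86.09791733127621), np.float64(-176.52180235653063)]
tin [464.5 164.5]
tin [565.6 172.6]
tin [447.6 278.9]
tin [574.5 278.2]
mat [681.9 162.8]
plate [array([384.1, 357.7]), array([375.8, 454.1]), array([609.4, 473.4]), array([622.6, 383.8])] [498.  417.2]
pink [251.7 254.5]
pink [340.1 263.1]
pink [277.1 336.7]
sq [672.2 304.5] rings [380.6  92.4] [ 372.5 -110. ]
```

```bash
cat >> h.py <<'E'
def yaw(s=None):
    y=R.from_quat((s or arm.read_state())['ee_rot']).as_matrix()[:,1]; return np.degrees(np.arctan2(y[1],y[0]))
def plan(*wps,start=None):
    """wps (x,y,z,bar yaw): jaws across it. Prints per leg: spin, then shifts in the turned tool frame."""
    s=arm.read_state(); p=s['position'].copy(); a=yaw(s)
    Rt=R.from_quat(s['ee_rot']).as_matrix(); print('now',p.round(1),'jaw',round(a,1),'xaxis',Rt[:,0].round(3),'w',round(s['gripper_width'],1),'t',round(s['clock'],1))
    if start: p=np.array(start[:3],float);a=start[3]
    for x,y,z,b in wps:
        d=(b+90-a+90)%180-90; a+=d; t=np.radians(a)
        ty=np.array([np.cos(t),np.sin(t)]); tz=np.array([ty[1],-ty[0]])  # z = x cross y, x=-zworld
        q=np.array([x,y])-p[:2]
        print((x,y,z,b),'spin %.1f'%(-d),'dx %.1f dy %.1f dz %.1f'%(p[2]-z,q@ty,q@tz)); p=np.array([x,y,z],float)
E
python3 - <<'E'
from h import *
s=arm.read_state();print(R.from_quat(s['ee_rot']).as_matrix().round(3))
plan((515,-360,230,-13))
E
```

```text
[[-0.001 -0.423  0.906]
 [ 0.001  0.906  0.423]
 [-1.     0.002 -0.   ]]
now [ 264.2 -565.9  230.5] jaw 115.0 xaxis [-0.001  0.001 -1.   ] w 85.3 t 0.1
(515, -360, 230, -13) spin 38.0 dx 0.5 dy 257.0 dz 198.0
```

Call:
drive_tool(
  motion=[
    [0,0,0,6.3],
    [0,0,0,6.3],
    [0,0,0,6.3],
    [0,0,0,6.3],
    [0,0,0,6.4],
    [0,0,0,6.4],
    [0,26,20,0],
    [0,26,20,0],
    [0,26,20,0],
    [0,26,20,0],
  ],
  grip=85,
)

```text
clock: 0.98
position: [366.3, -481.9, 230.9]
ee_rot: [0.08, 0.703, -0.08, 0.702]
contact_force: [0.8, -0.5, -0.1]
gripper_width: 85.1
```

Call:
drive_tool(
  motion=[
    [0,26,20,0],
    [0,26,20,0],
    [0,26,20,0],
    [0,25,19,0],
    [0,25,19,0],
    [0,25,20,0],
    [0,0,0,0],
    [0,0,0,0],
  ],
)

```text
clock: 1.65
position: [516.0, -359.0, 230.6]
ee_rot: [0.079, 0.703, -0.079, 0.702]
contact_force: [0.2, -1.4, 0.6]
gripper_width: 85.1
```

Run:
```python
from h import *
s=arm.read_state(); im=arm.get_image('wrist'); np.save('w1.npy',im); import pickle; pickle.dump(s,open('w1.pkl','wb'))
crop(im,0,0,512,384,1.5,'w1.png'); plan((515,-360,230,-13))
```

```text
now [ 515.1 -359.8  230.7] jaw 77.1 xaxis [-0.001  0.001 -1.   ] w 84.8 t 1.7
(515, -360, 230, -13) spin 0.1 dx 0.7 dy -0.3 dz -0.1
```

View pics/w1.png

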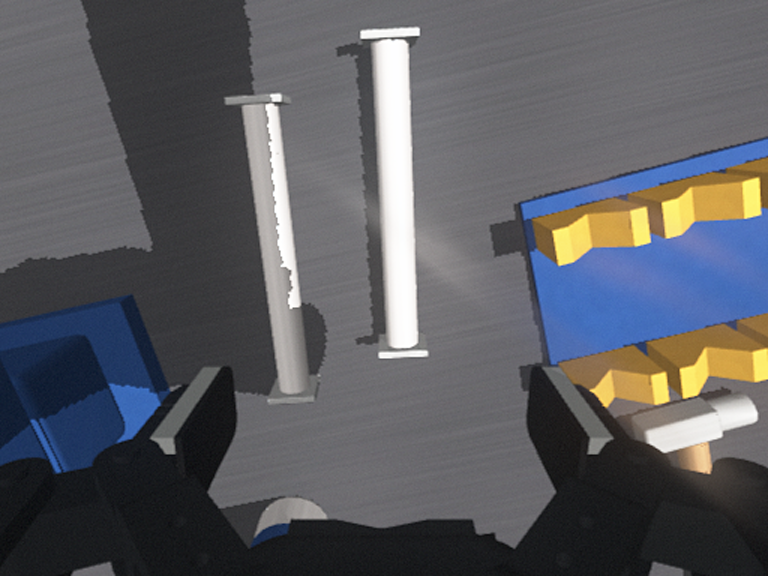

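Run:
```python
from h import *; import pickle
s=pickle.load(open('w1.pkl','rb'))
f=lambda p,z: ray('wrist',(p[0]/1.5-.17,p[1]/1.5-.17),z,s)[:2].round(1)
for n,a,b in (('bar1',(261,103),(293,392)),('bar2',(391,38),(402,350))):
    A,B=f(a,18),f(b,18); print(n,A,B,(A+B)/2,np.linalg.norm(A-B),np.degrees(np.arctan2(*(B-A)[::-1])))
print(f((519,204),8),f((549,364),8))
print('expected from scene', [proj('wrist',P,s)*1.5 for P in ((522.6,-251,8),(685.6,-241.5,8),(661.5,-209.,55))])
```

```text
bar1 [ 409.2 -417.3] [ 622.1 -454.7] [ 515.65 -436.  ] 216.160056439667 -9.963451400761857
bar2 [ 389.7 -324.1] [ 605.7 -362.9] [ 497.7 -343.5] 219.45714843677345 -10.183417708006994
[ 516.  -256.4] [ 648.1 -251.3]
expected from scene [array([527.41724329, 210.91037687]), array([566.50277974, 401.99813196]), array([631.54914271, 397.95089976])]
```

Run:
```python
from h import *
plan((497,-343.5,60,-10.5),(497,-343.5,4,-10.5))
```

```text
now [ 515.1 -359.8  230.7] jaw 77.1 xaxis [-0.001  0.001 -1.   ] w 84.8 t 1.7
(497, -343.5, 60, -10.5) spin -2.4 dx 170.7 dy 12.7 dz -20.8
(497, -343.5, 4, -10.5) spin -0.0 dx 56.0 dy 0.0 dz 0.0
```

Call:
drive_tool(
  motion=[
    [28,0,0,-2.4],
    [28,6.5,-10.5,0],
    [28,6.5,-10.5,0],
    [28,0,0,0],
    [28,0,0,0],
    [28,0,0,0],
    [25,0,0,0],
    [20,0,0,0],
    [13,0,0,0],
    [0,0,0,0],
  ],
)

```text
clock: 2.53
position: [493.4, -343.7, 2.1]
ee_rot: [0.067, 0.706, -0.065, 0.702]
contact_force: [-0.6, -0.7, 1.2]
gripper_width: 85.2
```

Call:
drive_tool(
  motion=[
    [0,0,0,0],
    [0,0,0,0],
    [0,0,0,0],
    [0,0,0,0],
    [0,0,0,0],
    [0,0,0,0],
    [0,0,0,0],
    [0,0,0,0],
  ],
  grip=0,
)

```text
clock: 3.2
position: [497.4, -343.9, 6.6]
ee_rot: [0.065, 0.704, -0.065, 0.705]
contact_force: [-1.8, 0.4, 5.5]
gripper_width: 21.6
```

Call:
drive_tool(
  motion=[
    [-10,0,0,0],
    [-20,0,0,0],
    [-25,0,0,0],
    [-30,0,0,0],
    [-35,0,0,0],
    [-25,0,0,0],
    [0,0,0,0],
  ],
)

```text
clock: 3.78
position: [499.7, -345.1, 156.7]
ee_rot: [0.063, 0.7, -0.066, 0.708]
contact_force: [0.1, -0.0, -1.8]
gripper_width: 22.0
```

Run:
```python
from h import *
plan((597,-143,190,3))
```

```text
now [ 499.7 -345.1  156.7] jaw 79.5 xaxis [ 0.01  -0.005 -1.   ] w 22.0 t 3.8
(597, -143, 190, 3) spin -13.5 dx -33.3 dy 196.7 dz 107.8
```

Call:
drive_tool(
  motion=[
    [-10,0,0,-4.5],
    [-10,0,0,-4.5],
    [-10,0,0,-4.5],
    [-10,28,15,0],
    [-10,28,15,0],
    [-10,28,15,0],
    [0,28,15,0],
    [0,28,16,0],
    [0,28,16,0],
    [0,28,16,0],
  ],
)

```text
clock: 4.62
position: [593.9, -140.5, 208.4]
ee_rot: [-0.017, 0.708, 0.018, 0.706]
contact_force: [0.3, 0.0, -4.4]
gripper_width: 21.9
```

Call:
drive_tool(
  motion=[
    [0,0,0,0],
    [0,0,0,0],
    [0,0,0,0],
  ],
)

```text
clock: 4.87
position: [593.6, -142.1, 208.7]
ee_rot: [-0.018, 0.708, 0.018, 0.706]
contact_force: [0.5, 0.2, -3.3]
gripper_width: 21.9
```

Run:
```python
from h import *
s=arm.read_state(); im=arm.get_image('wrist'); import pickle; pickle.dump(s,open('w2.pkl','wb'))
print(s['contact_force'],s['wrist_torque'])
crop(im,0,0,512,384,1.5,'w2.png'); plan((597,-143,230,3))
```

```text
[ 0.54387375  0.17209796 -3.30669513] [-0.04860225 -0.00493351 -0.00511715]
now [ 593.6 -142.7  209.1] jaw 92.9 xaxis [-0.003  0.    -1.   ] w 22.1 t 4.9
(597, -143, 230, 3) spin -0.1 dx -20.9 dy -0.4 dz 3.4
```

View pics/w2.png

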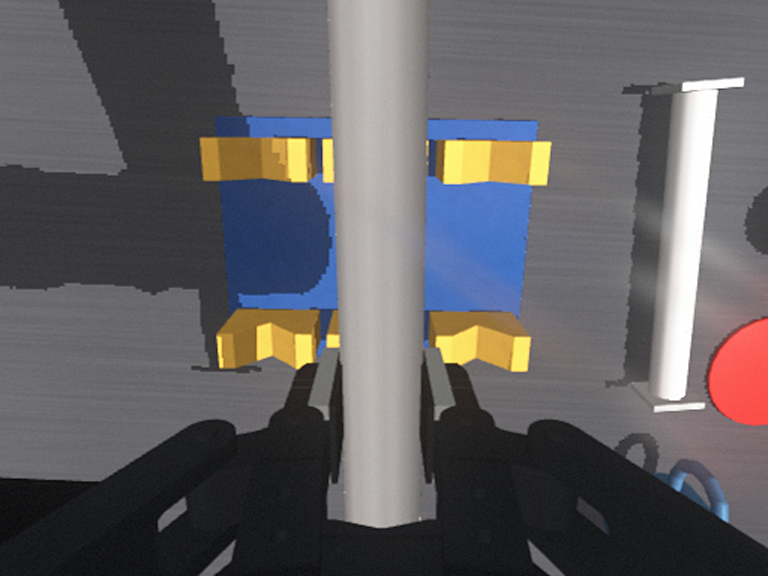

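Run:
```python
from h import *; import pickle
s=pickle.load(open('w2.pkl','rb'))
f=lambda p,z: ray('wrist',(p[0]/1.5-.17,p[1]/1.5-.17),z,s)[:2].round(1)
print('base',f((216,117),8),f((537,121),8))
print('top row up',[f(p,55) for p in ((201,138),(550,141),(549,185),(202,180))])
print('low',[f(p,55) for p in ((217,335),(530,337),(528,370),(219,370))])
A,B=f((693,90),18),f((668,400),18); print('bar3',A,B,(A+B)/2,np.linalg.norm(A-B),np.degrees(np.arctan2(*(B-A)[::-1])))
print('mat L edge',f((709,380),4))
# bar in hand
z=s['position'][2]+14
print('held',f((376,300),z),f((382,500),z))
```

```text
base [ 516.8 -253.9] [508.2 -44.8]
top row up [array([ 529.2, -248.1]), array([520.3, -49.7]), array([544.9, -46.6]), array([ 552.7, -248.6])]
low [array([ 649.8, -243.9]), array([640.6, -44.6]), array([663.7, -42.7]), array([ 674.3, -243.5])]
bar3 [485.1  46.8] [700.6  77.9] [592.85  62.35] 217.73254235414603 8.211974677574752
mat L edge [689.4 115.1]
held [ 564.2 -145.1] [ 628.8 -140. ]
```

Run:
```python
from h import *
plan((600,-215.2,100,2.4),(600,-215.2,41,2.4))
```

```text
now [ 593.6 -142.7  209.1] jaw 92.9 xaxis [-0.003  0.    -1.   ] w 22.1 t 4.9
(600, -215.2, 100, 2.4) spin 0.5 dx 109.1 dy -72.7 dz 3.4
(600, -215.2, 41, 2.4) spin -0.0 dx 59.0 dy 0.0 dz 0.0
```

Call:
drive_tool(
  motion=[
    [15,-18,1,0.5],
    [15,-18,1,0],
    [15,-18,1,0],
    [15,-18.5,0.5,0],
    [22,0,0,0],
    [27,0,0,0],
    [0,0,0,0],
    [0,0,0,0],
    [0,0,0,0],
  ],
)

```text
clock: 5.67
position: [602.0, -215.6, 102.7]
ee_rot: [-0.015, 0.706, 0.015, 0.708]
contact_force: [0.5, -0.3, -3.1]
gripper_width: 22.0
```

Run:
```python
from h import *
plan((600,-215.2,75,2.4),(600,-215.2,41,2.4))
```

```text
now [ 602.  -215.6  102.7] jaw 92.4 xaxis [ 0.002 -0.001 -1.   ] w 22.0 t 5.7
(600, -215.2, 75, 2.4) spin 0.0 dx 27.7 dy 0.5 dz -2.0
(600, -215.2, 41, 2.4) spin -0.0 dx 34.0 dy 0.0 dz 0.0
```

Call:
drive_tool(
  motion=[
    [15,0.3,-1,0],
    [15,0,0,0],
    [10,0,0,0],
    [8,0,0,0],
    [6,0,0,0],
    [4,0,0,0],
    [3,0,0,0],
    [0,0,0,0],
    [0,0,0,0],
  ],
)

```text
clock: 6.42
position: [601.2, -215.2, 41.5]
ee_rot: [-0.016, 0.706, 0.015, 0.708]
contact_force: [-1.0, -2.6, 0.4]
gripper_width: 21.5
```

Call:
drive_tool(
  motion=[
    [1,0,0,0],
    [1,0,0,0],
    [0,0,0,0],
    [0,0,0,0],
  ],
)

```text
clock: 6.75
position: [601.3, -215.4, 41.2]
ee_rot: [-0.016, 0.706, 0.014, 0.708]
contact_force: [-3.3, -2.7, 8.7]
gripper_width: 21.9
```

Call:
drive_tool(
  motion=[
    [0,0,0,0],
    [0,0,0,0],
    [0,0,0,0],
    [0,0,0,0],
    [0,0,0,0],
  ],
  grip=48,
)

```text
clock: 7.17
position: [600.4, -214.1, 38.0]
ee_rot: [-0.015, 0.707, 0.015, 0.707]
contact_force: [0.3, 0.0, -0.1]
gripper_width: 48.3
```

Call:
drive_tool(
  motion=[
    [-10,0,0,0],
    [-20,0,0,0],
    [-30,0,0,0],
    [-35,0,0,0],
    [-35,0,0,0],
    [-30,0,0,0],
    [0,0,0,0],
  ],
)

```text
clock: 7.75
position: [604.1, -215.6, 207.5]
ee_rot: [-0.017, 0.702, 0.014, 0.712]
contact_force: [0.9, -0.5, 1.0]
gripper_width: 48.3
```

Run:
```python
from h import *
s=arm.read_state(); im=arm.get_image('wrist'); import pickle; pickle.dump(s,open('w3.pkl','wb'))
crop(im,0,0,512,384,1.4,'w3.png'); plan((514.5,-436.5,120,-10.5),(514.5,-436.5,4,-10.5))
```

```text
now [ 602.6 -214.8  203.8] jaw 92.5 xaxis [ 0.01  -0.002 -1.   ] w 48.1 t 7.8
(514.5, -436.5, 120, -10.5) spin 13.0 dx 83.8 dy -234.0 dz -46.2
(514.5, -436.5, 4, -10.5) spin -0.0 dx 116.0 dy 0.0 dz 0.0
```

View pics/w3.png

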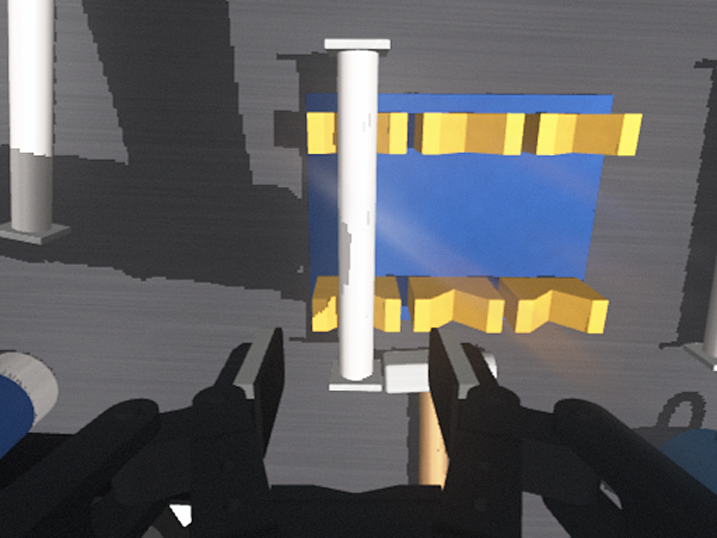

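Run:
```python
from h import *; import pickle
s=pickle.load(open('w3.pkl','rb'))
f=lambda p,z: ray('wrist',(p[0]/1.4-.17,p[1]/1.4-.17),z,s)[:2].round(1)
for z in(0,25): print('hammer',[f(p,z) for p in ((385,352),(428,352),(385,390),(495,352))])
g=lambda p,z: ray('scene',(p[0]/3+132-.33,p[1]/3+128-.33),z)[:2].round(1)
for z in(0,25): print([g(p,z) for p in ((95,237),(80,258),(146,275),(132,291))])
# bar1 bottom visible end
print('bar1 lo',f((32,228),18), 'tube upper',f((30,0),18))
A,B=f((358,48),52),f((357,376),52); print('seated',A,B,(A+B)/2)
```

```text
hammer [array([ 716. , -187.3]), array([ 714.2, -151.6]), array([ 752.2, -185. ]), array([711.5, -96.1])]
hammer [array([ 702.5, -189.5]), array([ 700.9, -156.4]), array([ 736.2, -187.4]), array([ 698.4, -104.8])]
[array([ 710.9, -201.9]), array([ 741.2, -186.7]), array([ 701.2, -115.5]), array([ 725.9, -107.3])]
[array([ 720.4, -180.5]), array([ 749.9, -165.7]), array([710.9, -96.3]), array([735. , -88.3])]
bar1 lo [ 618.1 -451.8] tube upper [ 469.2 -428.8]
seated [ 491.9 -220.2] [ 708.3 -210.8] [ 600.1 -215.5]
```

Run:
```python
from h import *
plan((513.5,-435.5,120,-10.3),(513.5,-435.5,4,-10.3))
```

```text
now [ 602.6 -214.8  203.8] jaw 92.5 xaxis [ 0.01  -0.002 -1.   ] w 48.1 t 7.8
(513.5, -435.5, 120, -10.3) spin 12.8 dx 83.8 dy -233.0 dz -48.2
(513.5, -435.5, 4, -10.3) spin -0.0 dx 116.0 dy 0.0 dz 0.0
```

Call:
drive_tool(
  motion=[
    [0,0,0,6.4],
    [0,0,0,6.4],
    [0,-29,-6,0],
    [0,-29,-6,0],
    [0,-29,-6,0],
    [0,-29,-6,0],
    [20,-29,-6,0],
    [20,-29,-6,0],
    [20,-29,-6,0],
    [20,-29,-6,0],
  ],
  grip=72,
)

```text
clock: 8.63
position: [510.2, -434.8, 116.9]
ee_rot: [0.064, 0.705, -0.064, 0.704]
contact_force: [0.7, 0.1, -0.7]
gripper_width: 71.9
```

Run:
```python
from h import *
plan((513.5,-435.5,4,-10.3))
im=arm.get_image('wrist'); crop(im,0,0,512,384,1.2,'w4.png')
s=arm.read_state()
print([proj('wrist',p,s)*1.2 for p in ((409,-415.,18),(618,-453,18))])
```

```text
now [ 510.2 -434.8  116.9] jaw 79.6 xaxis [-0.001  0.001 -1.   ] w 71.9 t 8.6
(513.5, -435.5, 4, -10.3) spin -0.1 dx 112.9 dy -0.1 dz 3.3
[array([312.15856278,  56.53849431]), array([312.14904526, 385.54513011])]
```

View pics/w4.png

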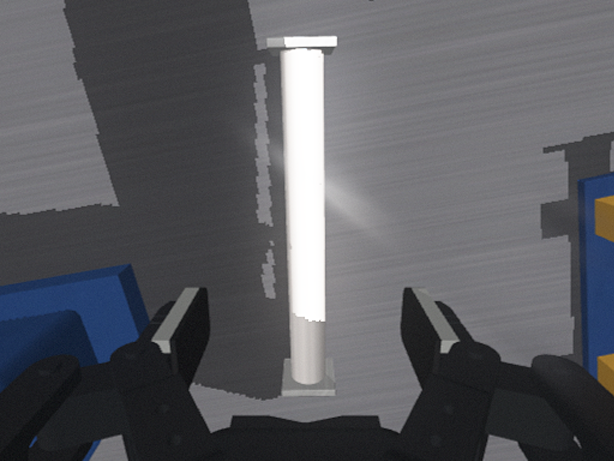

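Call:
drive_tool(
  motion=[
    [20,-1.5,1,0],
    [25,-1.5,1,0],
    [25,0,0,0],
    [20,0,0,0],
    [15,0,0,0],
    [7,0,0,0],
    [0,0,0,0],
    [0,0,0,0],
  ],
)

```text
clock: 9.35
position: [512.9, -437.3, 6.4]
ee_rot: [0.064, 0.704, -0.064, 0.704]
contact_force: [-0.1, 0.4, 0.1]
gripper_width: 71.9
```

Call:
drive_tool(
  motion=[
    [0,0,0,0],
    [0,0,0,0],
    [0,0,0,0],
    [0,0,0,0],
    [0,0,0,0],
    [0,0,0,0],
    [0,0,0,0],
  ],
  grip=0,
)

```text
clock: 9.93
position: [513.3, -437.3, 7.6]
ee_rot: [0.064, 0.704, -0.064, 0.705]
contact_force: [-0.6, 2.6, 5.3]
gripper_width: 21.8
```

Call:
drive_tool(
  motion=[
    [-10,0,0,0],
    [-20,0,0,0],
    [-25,0,0,0],
    [-30,0,0,0],
    [-35,0,0,0],
    [-25,0,0,0],
    [0,0,0,0],
  ],
)

```text
clock: 10.52
position: [515.3, -439.5, 158.4]
ee_rot: [0.061, 0.701, -0.066, 0.708]
contact_force: [0.8, -1.4, -1.4]
gripper_width: 22.2
```

Run:
```python
from h import *
plan((593.5,-145.6,140,2.4),(593.5,-145.6,75,2.4))
```

```text
now [ 515.3 -439.5  158.4] jaw 79.7 xaxis [ 0.01  -0.007 -1.   ] w 22.2 t 10.5
(593.5, -145.6, 140, 2.4) spin -12.7 dx 18.4 dy 290.3 dz 90.4
(593.5, -145.6, 75, 2.4) spin -0.0 dx 65.0 dy 0.0 dz 0.0
```

Call:
drive_tool(
  motion=[
    [0,0,0,-6.3],
    [0,0,0,-6.4],
    [0,36,11.5,0],
    [0,36,11.5,0],
    [0,36,11.5,0],
    [0,36,11.5,0],
    [0,36,11.5,0],
    [0,36,11.5,0],
    [0,36,11.5,0],
    [0,36,11.5,0],
  ],
)

```text
clock: 11.35
position: [592.0, -143.9, 149.6]
ee_rot: [-0.014, 0.708, 0.014, 0.706]
contact_force: [0.0, -0.2, -3.5]
gripper_width: 22.1
```

Call:
drive_tool(
  motion=[
    [20,0,0,0],
    [20,0,0,0],
    [20,0,0,0],
    [10,0,0,0],
    [0,0,0,0],
    [0,0,0,0],
    [0,0,0,0],
  ],
)

```text
clock: 11.93
position: [593.8, -146.2, 82.2]
ee_rot: [-0.014, 0.706, 0.014, 0.708]
contact_force: [-0.2, -0.8, -2.0]
gripper_width: 22.1
```

Run:
```python
from h import *
plan((593.5,-145.6,42,2.4))
```

```text
now [ 593.8 -146.2   82.2] jaw 92.3 xaxis [ 0.002 -0.    -1.   ] w 22.1 t 11.9
(593.5, -145.6, 42, 2.4) spin -0.1 dx 40.2 dy 0.6 dz -0.2
```

Call:
drive_tool(
  motion=[
    [15,0.5,0,0],
    [10,0,0,0],
    [6,0,0,0],
    [4,0,0,0],
    [3,0,0,0],
    [2,0,0,0],
    [1,0,0,0],
    [0,0,0,0],
    [0,0,0,0],
  ],
)

```text
clock: 12.68
position: [593.3, -145.8, 42.1]
ee_rot: [-0.015, 0.707, 0.014, 0.707]
contact_force: [-3.7, -1.6, 5.3]
gripper_width: 21.6
```

Seated by the force reading. I'll release, rise, and look towards bar 3.

Call:
drive_tool(
  motion=[
    [0,0,0,0],
    [0,0,0,0],
    [0,0,0,0],
    [0,0,0,0],
    [0,0,0,0],
  ],
  grip=48,
)

```text
clock: 13.1
position: [593.3, -145.2, 40.3]
ee_rot: [-0.014, 0.707, 0.014, 0.707]
contact_force: [-0.8, 0.8, 0.3]
gripper_width: 48.2
```

Call:
drive_tool(
  motion=[
    [-10,0,0,0],
    [-20,0,0,0],
    [-30,0,0,0],
    [-35,0,0,0],
    [-25,0,0,0],
    [0,36,0,0],
    [0,36,0,0],
    [0,36,0,0],
    [0,10,0,0],
    [0,0,0,0],
  ],
)

```text
clock: 13.93
position: [588.4, -24.9, 161.3]
ee_rot: [-0.016, 0.706, 0.016, 0.707]
contact_force: [-0.4, -0.1, 0.9]
gripper_width: 48.0
```

Run:
```python
from h import *
plan((592,62,160,8.2)); s=arm.read_state()
im=arm.get_image('wrist'); crop(im,0,0,512,384,1.4,'w5.png'); import pickle; pickle.dump(s,open('w5.pkl','wb'))
```

```text
now [588.4 -24.9 161.3] jaw 92.6 xaxis [ 0.001  0.    -1.   ] w 48.0 t 13.9
(592, 62, 160, 8.2) spin -5.6 dx 1.3 dy 85.5 dz 16.0
```

View pics/w5.png

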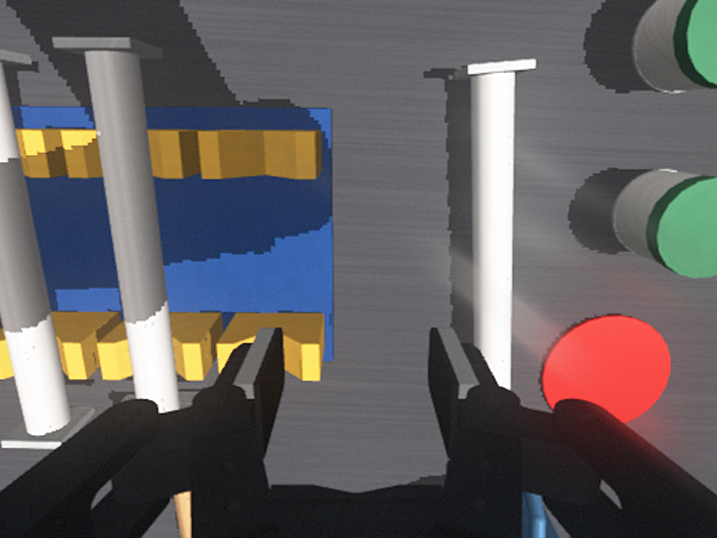

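Run:
```python
from h import *; import pickle
s=pickle.load(open('w5.pkl','rb'))
f=lambda p,z: ray('wrist',(p[0]/1.4-.17,p[1]/1.4-.17),z,s)[:2].round(1)
A,B=f((493,70),18),f((494,380),18); a=np.degrees(np.arctan2(*(B-A)[::-1])); print(A,B,a,A+107*(B-A)/np.linalg.norm(B-A))
print('mat',f((606,370),4),'tin',f((690,225),50))
for n,p,q in (('b2',(5,60),(48,430)),('b1',(112,48),(0,0))): print(n,f(p,52),f(q,52))
print('jig corner',f((331,108),8))
```

```text
[483.4  48.1] [681.1  74.8] 7.691436305600492 [589.43734399  62.42067316]
mat [677.5 159.2] tin [561.1 158.7]
b2 [ 493.8 -203.8] [ 709.8 -213.4]
b1 [ 485.8 -150.1] [ 467.  -201.6]
jig corner [507.9 -43.6]
```

Run:
```python
from h import *
plan((591,62.4,100,7.8),(591,62.4,5,7.8))
```

```text
now [588.4 -26.3 161.1] jaw 92.5 xaxis [ 0.001 -0.    -1.   ] w 47.9 t 14.0
(591, 62.4, 100, 7.8) spin -5.3 dx 61.1 dy 87.5 dz 14.6
(591, 62.4, 5, 7.8) spin -0.0 dx 95.0 dy 0.0 dz 0.0
```

Call:
drive_tool(
  motion=[
    [0,0,0,-5.3],
    [15,29,5,0],
    [15,29,5,0],
    [15,29,5,0],
    [25,0,0,0],
    [30,0,0,0],
    [25,0,0,0],
    [20,0,0,0],
    [11,0,0,0],
    [0,0,0,0],
  ],
  grip=64,
)

```text
clock: 14.82
position: [590.1, 59.1, 1.7]
ee_rot: [-0.047, 0.707, 0.046, 0.704]
contact_force: [-0.7, 0.2, -0.2]
gripper_width: 64.0
```

Call:
drive_tool(
  motion=[
    [0,0,0,0],
    [0,0,0,0],
    [0,0,0,0],
    [0,0,0,0],
    [0,0,0,0],
    [0,0,0,0],
    [0,0,0,0],
    [0,0,0,0],
  ],
  grip=0,
)

```text
clock: 15.48
position: [592.7, 61.1, 6.3]
ee_rot: [-0.047, 0.704, 0.047, 0.707]
contact_force: [-2.6, 0.4, 6.8]
gripper_width: 22.0
```

Call:
drive_tool(
  motion=[
    [-10,0,0,0],
    [-20,0,0,0],
    [-25,0,0,0],
    [-25,0,0,0],
    [-25,0,0,0],
    [0,0,0,0],
    [0,0,0,0],
  ],
)

```text
clock: 16.07
position: [591.7, 61.1, 110.5]
ee_rot: [-0.046, 0.705, 0.047, 0.706]
contact_force: [-1.1, 0.0, -3.4]
gripper_width: 21.9
```

Run:
```python
from h import *
plan((594.5,-75.6,110,2.4),(594.5,-75.6,42,2.4))
```

```text
now [591.7  61.1 110.5] jaw 97.6 xaxis [ 0.002  0.002 -1.   ] w 21.9 t 16.1
(594.5, -75.6, 110, 2.4) spin 5.2 dx 0.5 dy -136.7 dz -2.9
(594.5, -75.6, 42, 2.4) spin -0.0 dx 68.0 dy 0.0 dz 0.0
```

Call:
drive_tool(
  motion=[
    [0,0,0,5.2],
    [0,-27,-0.6,0],
    [0,-27,-0.6,0],
    [0,-27,-0.6,0],
    [0,-28,-0.6,0],
    [0,-28,-0.6,0],
    [10,0,0,0],
    [15,0,0,0],
    [0,0,0,0],
    [0,0,0,0],
  ],
)

```text
clock: 16.9
position: [592.3, -76.2, 81.8]
ee_rot: [-0.015, 0.709, 0.015, 0.705]
contact_force: [0.3, -0.2, -2.8]
gripper_width: 21.9
```

Run:
```python
from h import *
plan((594.5,-75.6,42,2.4))
```

```text
now [592.3 -76.2  81.8] jaw 92.4 xaxis [-0.006 -0.    -1.   ] w 21.9 t 16.9
(594.5, -75.6, 42, 2.4) spin 0.0 dx 39.8 dy 0.5 dz 2.2
```

Call:
drive_tool(
  motion=[
    [15,0.3,1,0],
    [10,0,0,0],
    [7,0,0,0],
    [4,0,0,0],
    [3,0,0,0],
    [2,0,0,0],
    [1,0,0,0],
    [0,0,0,0],
    [0,0,0,0],
  ],
)

```text
clock: 17.65
position: [595.6, -75.8, 42.7]
ee_rot: [-0.015, 0.707, 0.015, 0.707]
contact_force: [1.0, 0.5, -3.1]
gripper_width: 21.9
```

Call:
drive_tool(
  motion=[
    [0,0,0,0],
    [0,0,0,0],
    [0,0,0,0],
  ],
)

```text
clock: 17.9
position: [595.5, -75.9, 42.6]
ee_rot: [-0.015, 0.707, 0.015, 0.707]
contact_force: [0.3, 0.3, -3.5]
gripper_width: 21.8
```

Still hanging; a little farther down.

Call:
drive_tool(
  motion=[
    [1,0,0,0],
    [1,0,0,0],
    [1,0,0,0],
    [0,0,0,0],
    [0,0,0,0],
  ],
)

```text
clock: 18.32
position: [595.7, -76.2, 40.2]
ee_rot: [-0.015, 0.707, 0.015, 0.707]
contact_force: [-2.2, -2.0, 4.0]
gripper_width: 21.9
```

Call:
drive_tool(
  motion=[
    [0.5,0,0,0],
    [0,0,0,0],
    [0,0,0,0],
    [0,0,0,0],
    [0,0,0,0],
    [0,0,0,0],
  ],
  grip=48,
)

```text
clock: 18.82
position: [595.4, -75.7, 38.7]
ee_rot: [-0.015, 0.707, 0.015, 0.707]
contact_force: [1.6, -0.2, -0.5]
gripper_width: 48.1
```

Call:
drive_tool(
  motion=[
    [-10,0,0,0],
    [-20,0,0,0],
    [-30,0,0,0],
    [-35,0,0,0],
    [-35,0,0,0],
    [-35,20,-5,0],
    [-35,35,-5,0],
    [-20,35,-8,0],
    [0,35,-8,0],
    [0,35,-8,0],
  ],
)

```text
clock: 19.65
position: [555.7, 78.3, 256.2]
ee_rot: [-0.014, 0.705, 0.015, 0.709]
contact_force: [1.0, 1.0, -1.1]
gripper_width: 48.1
```

Call:
drive_tool(
  motion=[
    [0,35,-8,0],
    [0,35,-8,0],
    [0,35,-8,0],
    [0,25,-8,0],
    [0,0,0,0],
    [0,0,0,0],
  ],
  grip=85,
)

```text
clock: 20.15
position: [517.6, 206.7, 253.9]
ee_rot: [-0.016, 0.707, 0.016, 0.707]
contact_force: [1.1, -0.0, 1.1]
gripper_width: 84.8
```

Run:
```python
from h import *
plan(); s=arm.read_state()
im=arm.get_image('wrist'); crop(im,0,0,512,384,1.5,'w6.png'); import pickle; pickle.dump(s,open('w6.pkl','wb'))
im=arm.get_image('scene'); cv2.imwrite('pics/s6.png',cv2.cvtColor(im,cv2.COLOR_RGB2BGR))
crop(im,132,128,266,200,3,'s6c.png')
```

```text
now [517.6 206.7 253.9] jaw 92.6 xaxis [ 0.001  0.    -1.   ] w 84.8 t 20.1
```

View pics/w6.png

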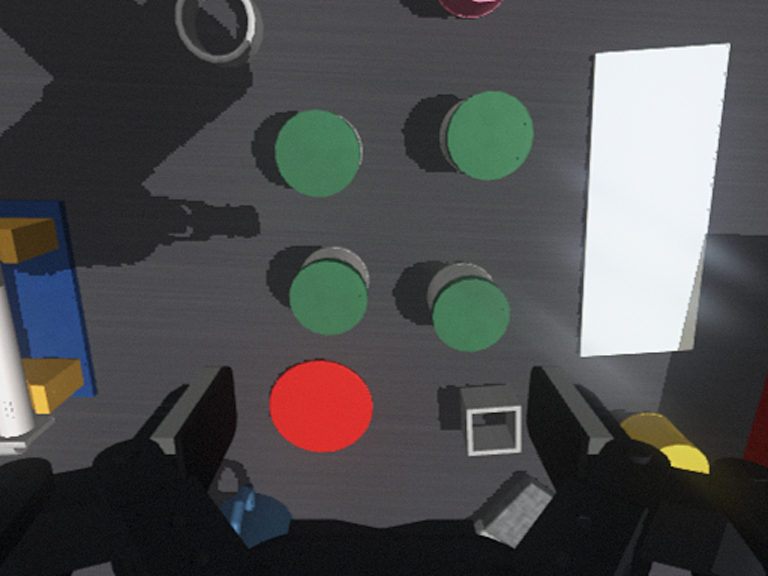

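View pics/s6c.png

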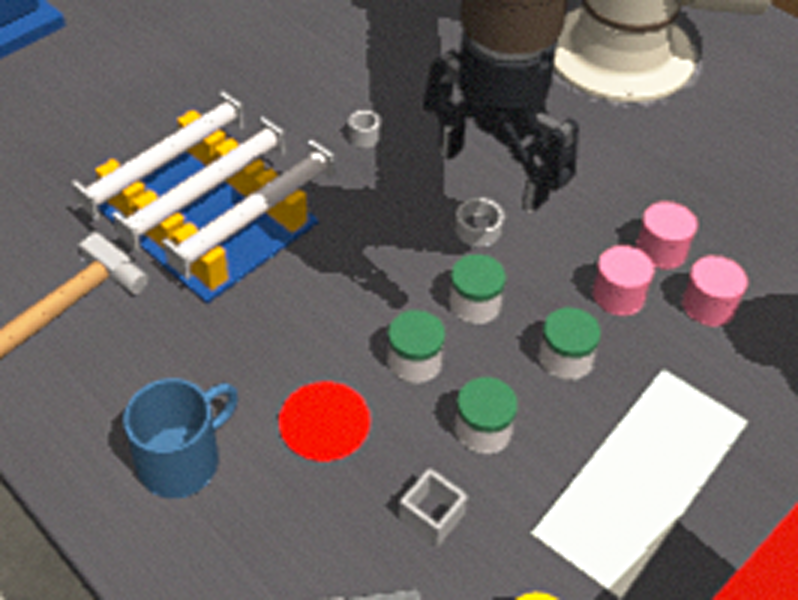

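Run:
```python
from h import *; import pickle
s=pickle.load(open('w6.pkl','rb'))
f=lambda p,z: ray('wrist',(p[0]/1.5-.17,p[1]/1.5-.17),z,s)[:2].round(1)
for n,p in zip('ABCD',((319,153),(490,135),(329,297),(471,314))): print(n,f(p,50))
print('mat',f((321,406),4),'sq',f((493,432),36),'ring',f((217,25),26))
P=[f(p,4) for p in((595,53),(730,44),(693,350),(581,356))];print('plate',P,sum(P)/4)
```

```text
A [460.6 162.3]
B [443.8 275.4]
C [562.1 170.7]
D [570.4 275.3]
mat [679.7 161. ] sq [678.  306.5] ring [382.   90.4]
plate [array([383.9, 354.2]), array([373.5, 449.6]), array([610.9, 477.1]), array([620.9, 382.6])] [497.3   415.875]
```

Run:
```python
from h import *; import pickle
s=pickle.load(open('w6.pkl','rb'))
f=lambda p,z: ray('wrist',(p[0]/1.5-.17,p[1]/1.5-.17),z,s)[:2].round(1)
print('mug handle',f((230,460),30),f((230,460),70))
plan((563.8,171.6,130,4),(563.8,171.6,7,4))
```

```text
mug handle [719.9  86.7] [689.7  99.4]
now [518.1 205.1 253.6] jaw 92.4 xaxis [ 0.  0. -1.] w 84.9 t 20.2
(563.8, 171.6, 130, 4) spin -1.6 dx 123.6 dy -36.6 dz 43.2
(563.8, 171.6, 7, 4) spin -0.0 dx 123.0 dy 0.0 dz 0.0
```

Call:
drive_tool(
  motion=[
    [25,0,0,-1.6],
    [30,-18,21,0],
    [30,-18,21,0],
    [30,0,0,0],
    [30,0,0,0],
    [30,0,0,0],
    [30,0,0,0],
    [20,0,0,0],
    [15,0,0,0],
    [5,0,0,0],
  ],
)

```text
clock: 21.08
position: [561.5, 170.2, 5.5]
ee_rot: [-0.025, 0.708, 0.023, 0.705]
contact_force: [0.1, -0.6, 1.3]
gripper_width: 85.2
```

Call:
drive_tool(
  motion=[
    [0,0,0,0],
    [0,0,0,0],
    [0,0,0,0],
    [0,0,0,0],
    [0,0,0,0],
    [0,0,0,0],
    [0,0,0,0],
  ],
  grip=0,
)

```text
clock: 21.67
position: [563.7, 172.9, 9.8]
ee_rot: [-0.025, 0.706, 0.025, 0.708]
contact_force: [0.8, -1.6, 7.2]
gripper_width: 54.8
```

Call:
drive_tool(
  motion=[
    [-10,0,0,0],
    [-15,0,0,0],
    [-15,0,0,0],
    [-10,0,0,0],
    [0,0,0,0],
    [0,0,0,0],
    [0,0,0,0],
    [0,0,0,0],
    [0,0,0,0],
  ],
)

```text
clock: 22.42
position: [562.0, 172.2, 57.1]
ee_rot: [-0.025, 0.707, 0.024, 0.706]
contact_force: [0.1, 0.1, -1.8]
gripper_width: 55.1
```

Call:
drive_tool(
  motion=[
    [0,0,0,0],
    [0,0,0,0],
    [0,0,0,0],
  ],
)

```text
clock: 22.67
position: [562.5, 172.4, 57.8]
ee_rot: [-0.025, 0.707, 0.025, 0.706]
contact_force: [-0.6, 0.1, -1.7]
gripper_width: 54.7
```

Call:
drive_tool(
  motion=[
    [10,0,0,0],
    [15,0,0,0],
    [12,0,0,0],
    [7,0,0,0],
    [5,0,0,0],
    [0,0,0,0],
    [0,0,0,0],
    [0,0,0,0],
  ],
)

```text
clock: 23.33
position: [562.2, 172.3, 9.8]
ee_rot: [-0.025, 0.707, 0.025, 0.706]
contact_force: [-3.5, -1.0, 6.2]
gripper_width: 54.7
```

Call:
drive_tool(
  motion=[
    [0,0,0,0],
    [0,0,0,0],
    [0,0,0,0],
    [0,0,0,0],
    [-15,0,0,0],
    [-25,0,0,0],
    [-30,0,0,0],
    [-30,0,0,0],
    [0,0,0,0],
    [0,0,0,0],
  ],
  grip=85,
)

```text
clock: 24.17
position: [563.8, 173.2, 111.3]
ee_rot: [-0.024, 0.705, 0.026, 0.708]
contact_force: [-0.3, -0.0, -0.2]
gripper_width: 85.2
```

Run:
```python
from h import *
plan((462,163.5,110,4),(462,163.5,7,4))
plan((572,277,110,4),(572,277,7,4))
```

```text
now [563.8 173.2 111.3] jaw 94.0 xaxis [ 0.004  0.003 -1.   ] w 85.2 t 24.2
(462, 163.5, 110, 4) spin 0.0 dx 1.3 dy -2.6 dz -102.2
(462, 163.5, 7, 4) spin -0.0 dx 103.0 dy 0.0 dz 0.0
now [563.8 173.2 111.3] jaw 94.0 xaxis [ 0.004  0.003 -1.   ] w 85.2 t 24.2
(572, 277, 110, 4) spin 0.0 dx 1.3 dy 103.0 dz 15.5
(572, 277, 7, 4) spin -0.0 dx 103.0 dy 0.0 dz 0.0
```

Call:
drive_tool(
  motion=[
    [0,34.3,5.3,0],
    [0,34.3,5.3,0],
    [0,34.3,5,0],
    [20,0,0,0],
    [25,0,0,0],
    [25,0,0,0],
    [18,0,0,0],
    [10,0,0,0],
    [5,0,0,0],
    [0,0,0,0],
  ],
)

```text
clock: 25.0
position: [570.3, 275.6, 4.4]
ee_rot: [-0.025, 0.708, 0.024, 0.706]
contact_force: [-0.0, -0.5, -0.4]
gripper_width: 84.9
```

Call:
drive_tool(
  motion=[
    [0,0,0,0],
    [0,0,0,0],
    [0,0,0,0],
    [0,0,0,0],
    [0,0,0,0],
    [0,0,0,0],
    [0,0,0,0],
  ],
  grip=0,
)

```text
clock: 25.58
position: [571.9, 276.9, 7.8]
ee_rot: [-0.025, 0.706, 0.025, 0.708]
contact_force: [-0.4, -0.2, 6.7]
gripper_width: 54.7
```

Call:
drive_tool(
  motion=[
    [-10,0,0,0],
    [-15,0,0,0],
    [-15,0,0,0],
    [-10,0,0,0],
    [0,0,0,0],
    [0,0,0,0],
    [0,0,0,0],
    [0,0,0,0],
    [0,0,0,0],
  ],
)

```text
clock: 26.33
position: [570.4, 275.9, 55.1]
ee_rot: [-0.025, 0.707, 0.024, 0.706]
contact_force: [0.1, 0.4, -1.3]
gripper_width: 54.8
```

Call:
drive_tool(
  motion=[
    [10,0,0,0],
    [15,0,0,0],
    [12,0,0,0],
    [7,0,0,0],
    [5,0,0,0],
    [0,0,0,0],
    [0,0,0,0],
    [0,0,0,0],
  ],
)

```text
clock: 27.0
position: [570.2, 275.7, 7.9]
ee_rot: [-0.026, 0.707, 0.025, 0.706]
contact_force: [-4.7, -1.3, 5.7]
gripper_width: 54.9
```

Call:
drive_tool(
  motion=[
    [0,0,0,0],
    [0,0,0,0],
    [0,0,0,0],
    [0,0,0,0],
    [-15,0,0,0],
    [-25,0,0,0],
    [-30,0,0,0],
    [-30,0,0,0],
    [0,0,0,0],
    [0,0,0,0],
  ],
  grip=85,
)

```text
clock: 27.83
position: [572.0, 277.2, 109.4]
ee_rot: [-0.024, 0.705, 0.026, 0.708]
contact_force: [-0.2, -1.2, -0.6]
gripper_width: 84.7
```

Run:
```python
from h import *
plan((445.5,277,110,4),(445.5,277,7,4))
save('scene','s7.png')
a,b=[cv2.imread('pics/%s.png'%n).astype(int) for n in('s6','s7')]
d=(abs(a-b).max(2)>60).astype(np.uint8)
n,_,st,c=cv2.connectedComponentsWithStats(d); print([(st[i,4],c[i].round()) for i in range(1,n) if st[i,4]>25])
```

```text
now [572.  277.2 109.4] jaw 94.0 xaxis [ 0.004  0.003 -1.   ] w 84.7 t 27.8
(445.5, 277, 110, 4) spin 0.0 dx -0.6 dy 8.7 dz -126.2
(445.5, 277, 7, 4) spin -0.0 dx 103.0 dy 0.0 dz 0.0
[(np.int32(39), array([362.,   3.])), (np.int32(423), array([400.,  12.])), (np.int32(183), array([445.,   4.])), (np.int32(365), array([440.,  26.])), (np.int32(285), array([400.,  48.])), (np.int32(67), array([426.,  40.])), (np.int32(103), array([298.,  68.])), (np.int32(503), array([412.,  93.])), (np.int32(1646), array([332.,  93.])), (np.int32(336), array([373.,  91.])), (np.int32(103), array([331., 111.])), (np.int32(2929), array([389., 156.])), (np.int32(50), array([357., 116.])), (np.int32(247), array([292., 128.])), (np.int32(28), array([369., 121.])), (np.int32(40), array([351., 130.])), (np.int32(28), array([317., 138.])), (np.int32(2085), array([324., 170.])), (np.int32(338), array([227., 192.])), (np.int32(829), array([295., 220.])), (np.int32(220), array([271., 238.])), (np.int32(213), array([318., 244.])), (np.int32(41), array([275., 250.])), (np.int32(77), array([293., 259.]))]
```

```bash
cat >> h.py <<'E'
def lids(fn):
    h=cv2.cvtColor(cv2.imread('pics/'+fn),cv2.COLOR_BGR2HSV)
    m=cv2.inRange(h,(50,90,40),(85,255,255)); n,_,st,c=cv2.connectedComponentsWithStats(m)
    for i in range(1,n):
        if st[i,4]>25 and 200<c[i][0]<400 and 190<c[i][1]<330: print('lid',st[i,4],c[i].round(1),ray('scene',c[i],50)[:2].round(1))
E
python3 -c "
from h import *
lids('s6.png');print();lids('s7.png')"
```

```text
lid 208 [291.1 219.9] [464.1 164.4]
lid 238 [322.2 238.3] [447.7 278.5]
lid 236 [270.5 239.3] [566.  173.5]
lid 273 [294.  262.2] [574.3 277.8]

lid 103 [326.1 237.4] [436.2 284.4]
lid 234 [271.4 239.3] [564.  175.4]
lid 274 [294.4 262.2] [573.4 278.7]
```

Call:
drive_tool(
  motion=[
    [0,2.2,-31.5,0],
    [0,2.2,-31.5,0],
    [0,2.2,-31.5,0],
    [0,2.2,-31.5,0],
    [20,0,0,0],
    [25,0,0,0],
    [25,0,0,0],
    [18,0,0,0],
    [10,0,0,0],
    [4,0,0,0],
  ],
)

```text
clock: 28.72
position: [443.3, 274.7, 2.4]
ee_rot: [-0.026, 0.708, 0.023, 0.705]
contact_force: [-0.8, 0.1, 0.1]
gripper_width: 85.1
```

Call:
drive_tool(
  motion=[
    [0,0,0,0],
    [0,0,0,0],
    [0,0,0,0],
    [0,0,0,0],
    [0,0,0,0],
    [0,0,0,0],
    [0,0,0,0],
  ],
  grip=0,
)

```text
clock: 29.3
position: [445.2, 276.7, 6.1]
ee_rot: [-0.024, 0.706, 0.025, 0.707]
contact_force: [-1.3, 1.0, 6.3]
gripper_width: 54.8
```

Call:
drive_tool(
  motion=[
    [-10,0,0,0],
    [-15,0,0,0],
    [-15,0,0,0],
    [-10,0,0,0],
    [0,0,0,0],
    [0,0,0,0],
    [0,0,0,0],
    [0,0,0,0],
    [0,0,0,0],
  ],
)

```text
clock: 30.05
position: [444.2, 275.7, 54.2]
ee_rot: [-0.025, 0.707, 0.024, 0.706]
contact_force: [-0.5, 0.8, -0.5]
gripper_width: 55.1
```

Call:
drive_tool(
  motion=[
    [10,0,0,0],
    [15,0,0,0],
    [12,0,0,0],
    [7,0,0,0],
    [5,0,0,0],
    [0,0,0,0],
    [0,0,0,0],
    [0,0,0,0],
  ],
)

```text
clock: 30.72
position: [444.5, 276.2, 6.2]
ee_rot: [-0.025, 0.707, 0.025, 0.707]
contact_force: [-1.8, -0.4, 2.0]
gripper_width: 54.9
```

Call:
drive_tool(
  motion=[
    [0,0,0,0],
    [0,0,0,0],
    [0,0,0,0],
    [0,0,0,0],
    [-15,0,0,0],
    [-25,0,0,0],
    [-30,0,0,0],
    [-35,0,0,0],
    [0,0,0,0],
    [0,0,0,0],
  ],
  grip=85,
)

```text
clock: 31.55
position: [445.6, 277.3, 113.3]
ee_rot: [-0.023, 0.705, 0.026, 0.708]
contact_force: [-0.6, -0.0, -1.2]
gripper_width: 84.9
```

Run:
```python
from h import *
plan((462.5,163.5,110,4),(462.5,163.5,7,4))
save('scene','s8.png');lids('s8.png')
```

```text
now [445.6 277.3 113.3] jaw 94.0 xaxis [ 0.004  0.004 -1.   ] w 84.9 t 31.6
(462.5, 163.5, 110, 4) spin 0.0 dx 3.3 dy -114.7 dz 8.9
(462.5, 163.5, 7, 4) spin -0.0 dx 103.0 dy 0.0 dz 0.0
lid 208 [291. 220.] [464.4 164.5]
lid 233 [322.5 238.4] [447.5 279.2]
lid 234 [271.3 239.3] [564.5 175.4]
lid 274 [294.4 262.1] [573.1 278.4]
```

Call:
drive_tool(
  motion=[
    [0,-29,2.5,0],
    [0,-29,2.2,0],
    [0,-29,2.2,0],
    [0,-28,2,0],
    [20,0,0,0],
    [25,0,0,0],
    [25,0,0,0],
    [20,0,0,0],
    [10,0,0,0],
    [5,0,0,0],
  ],
)

```text
clock: 32.43
position: [459.5, 160.4, 2.9]
ee_rot: [-0.026, 0.709, 0.023, 0.705]
contact_force: [0.8, 0.7, 0.7]
gripper_width: 85.2
```

Call:
drive_tool(
  motion=[
    [0,0,0,0],
    [0,0,0,0],
    [0,0,0,0],
    [0,0,0,0],
    [0,0,0,0],
    [0,0,0,0],
    [0,0,0,0],
  ],
  grip=0,
)

```text
clock: 33.02
position: [461.8, 162.2, 6.7]
ee_rot: [-0.025, 0.706, 0.025, 0.707]
contact_force: [0.9, -0.1, 2.2]
gripper_width: 54.6
```

Call:
drive_tool(
  motion=[
    [-10,0,0,0],
    [-15,0,0,0],
    [-20,0,0,0],
    [-25,0,0,0],
    [-20,0,0,0],
    [0,0,0,0],
    [0,0,0,0],
    [0,0,0,0],
    [0,0,0,0],
  ],
)

```text
clock: 33.77
position: [460.2, 161.2, 94.3]
ee_rot: [-0.025, 0.708, 0.024, 0.705]
contact_force: [0.1, 1.4, -5.3]
gripper_width: 55.1
```

Run:
```python
from h import *
plan((681,162,110,-30),(681,162,50,-30))
```

```text
now [460.2 161.2  94.3] jaw 94.0 xaxis [-0.004 -0.002 -1.   ] w 55.1 t 33.8
(681, 162, 110, -30) spin 34.0 dx -15.7 dy 111.1 dz 190.9
(681, 162, 50, -30) spin -0.0 dx 60.0 dy 0.0 dz 0.0
```

Call:
drive_tool(
  motion=[
    [0,0,0,6.8],
    [0,0,0,6.8],
    [0,0,0,6.8],
    [0,0,0,6.8],
    [0,0,0,6.8],
    [0,14,24,0],
    [0,14,24,0],
    [0,14,24,0],
    [0,14,24,0],
    [0,14,24,0],
  ],
)

```text
clock: 34.6
position: [600.7, 162.2, 93.7]
ee_rot: [0.182, 0.684, -0.184, 0.682]
contact_force: [-0.1, 0.9, -4.8]
gripper_width: 54.7
```

Call:
drive_tool(
  motion=[
    [0,14,24,0],
    [0,14,24,0],
    [0,13,23,0],
    [10,0,0,0],
    [20,0,0,0],
    [15,0,0,0],
    [0,0,0,0],
    [0,0,0,0],
    [0,0,0,0],
    [0,0,0,0],
  ],
)

```text
clock: 35.43
position: [683.2, 163.2, 52.2]
ee_rot: [0.183, 0.682, -0.182, 0.684]
contact_force: [-0.0, -0.4, -4.5]
gripper_width: 55.1
```

Run:
```python
from h import *
plan((681,162,12,-30)); s=arm.read_state()
im=arm.get_image('wrist'); crop(im,80,120,400,264,1.8,'w9.png'); print(s['contact_force'], [proj('wrist',p,s) for p in ((681,162,4),(635,162,4),(681,116,4))])
```

```text
now [683.2 163.2  52.2] jaw 60.1 xaxis [ 0.002  0.001 -1.   ] w 55.1 t 35.4
(681, 162, 12, -30) spin 0.1 dx 40.2 dy -2.2 dz -1.3
[-0.01547252 -0.37564128 -4.54273704] [array([250.54425458, 210.55863565]), array([210.39660131, 145.37482773]), array([187.09495617, 244.76227871])]
```

View pics/w9.png

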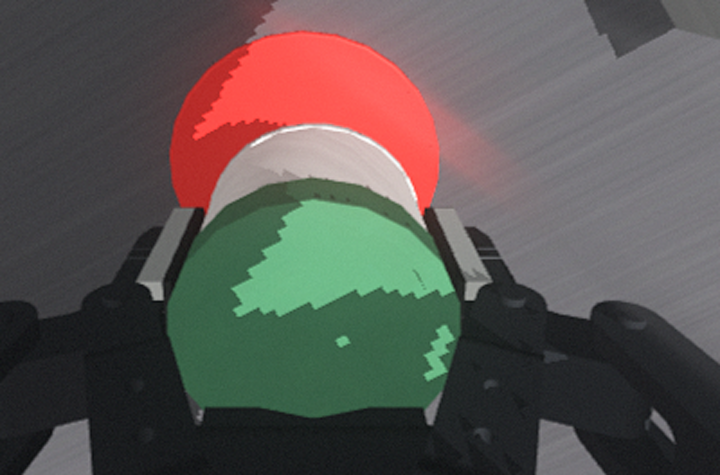

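Call:
drive_tool(
  motion=[
    [10,-1,-0.7,0],
    [12,-1,-0.6,0],
    [10,0,0,0],
    [5,0,0,0],
    [3,0,0,0],
    [1,0,0,0],
    [0,0,0,0],
    [0,0,0,0],
    [0,0,0,0],
  ],
)

```text
clock: 36.23
position: [679.7, 161.3, 10.8]
ee_rot: [0.182, 0.683, -0.183, 0.683]
contact_force: [-5.5, -1.1, 2.7]
gripper_width: 54.6
```

Call:
drive_tool(
  motion=[
    [1,0,0,0],
    [0,0,0,0],
    [0,0,0,0],
    [0,0,0,0],
  ],
)

```text
clock: 36.57
position: [679.7, 161.3, 10.7]
ee_rot: [0.182, 0.683, -0.183, 0.683]
contact_force: [-7.3, -1.1, 6.6]
gripper_width: 54.7
```

Call:
drive_tool(
  motion=[
    [0,0,0,0],
    [0,0,0,0],
    [0,0,0,0],
    [0,0,0,0],
    [-15,0,0,0],
    [-25,0,0,0],
    [-30,0,0,0],
    [-35,0,0,0],
    [0,0,0,0],
    [0,0,0,0],
  ],
  grip=76,
)

```text
clock: 37.4
position: [682.4, 162.6, 117.6]
ee_rot: [0.184, 0.681, -0.181, 0.685]
contact_force: [-0.1, -0.4, -0.2]
gripper_width: 76.1
```

Run:
```python
from h import *
save('scene','s10.png');lids('s10.png')
plan((571.5,276.8,115,4),(571.5,276.8,6,4)); plan((569,424.3,110,6.4),start=(571.5,276.8,90,94))
```

```text
lid 235 [322.4 238.3] [447.3 278.7]
lid 231 [271.4 239.4] [564.3 175.8]
lid 215 [239.8 259.8] [683.4 165. ]
lid 277 [294.5 262.1] [573.  278.5]
now [680.9 162.1 115.2] jaw 60.0 xaxis [ 0.002  0.001 -1.   ] w 75.9 t 37.5
(571.5, 276.8, 115, 4) spin -34.0 dx 0.2 dy 122.1 dz -101.2
(571.5, 276.8, 6, 4) spin -0.0 dx 109.0 dy 0.0 dz 0.0
now [680.9 162.1 115.2] jaw 60.0 xaxis [ 0.002  0.001 -1.   ] w 75.9 t 37.5
(569, 424.3, 110, 6.4) spin -2.4 dx -20.0 dy 146.9 dz 14.0
```

Call:
drive_tool(
  motion=[
    [0,0,0,-6.8],
    [0,0,0,-6.8],
    [0,0,0,-6.8],
    [0,0,0,-6.8],
    [0,0,0,-6.8],
    [0,24.5,-20,0],
    [0,24.5,-20,0],
    [0,24.5,-20,0],
    [0,24.5,-20,0],
    [0,24,-21,0],
  ],
  grip=85,
)

```text
clock: 38.28
position: [569.5, 276.8, 112.3]
ee_rot: [-0.025, 0.707, 0.024, 0.706]
contact_force: [-0.1, 0.3, 0.7]
gripper_width: 85.2
```

Call:
drive_tool(
  motion=[
    [20,0,0,0],
    [25,0,0,0],
    [25,0,0,0],
    [20,0,0,0],
    [12,0,0,0],
    [7,0,0,0],
    [0,0,0,0],
    [0,0,0,0],
  ],
)

```text
clock: 38.95
position: [571.4, 276.4, 5.2]
ee_rot: [-0.025, 0.707, 0.025, 0.707]
contact_force: [1.2, -0.7, 0.7]
gripper_width: 85.1
```

Call:
drive_tool(
  motion=[
    [0,0,0,0],
    [0,0,0,0],
    [0,0,0,0],
    [0,0,0,0],
    [0,0,0,0],
    [0,0,0,0],
    [0,0,0,0],
  ],
  grip=0,
)

```text
clock: 39.53
position: [572.0, 277.0, 6.8]
ee_rot: [-0.025, 0.706, 0.026, 0.708]
contact_force: [-0.7, 0.8, 6.3]
gripper_width: 55.2
```

Call:
drive_tool(
  motion=[
    [-10,0,0,0],
    [-15,0,0,0],
    [-20,0,0,0],
    [-25,0,0,0],
    [-10,0,0,0],
    [0,0,0,0],
    [0,0,0,0],
  ],
)

```text
clock: 40.12
position: [570.6, 276.2, 85.0]
ee_rot: [-0.024, 0.707, 0.025, 0.707]
contact_force: [-0.0, 0.7, -1.5]
gripper_width: 54.9
```

Run:
```python
from h import *
plan((569,424.3,85,6.4),(569,424.3,12,6.4))
```

```text
now [570.6 276.2  85. ] jaw 94.0 xaxis [-0.     0.001 -1.   ] w 54.9 t 40.1
(569, 424.3, 85, 6.4) spin -2.4 dx -0.0 dy 147.4 dz 15.0
(569, 424.3, 12, 6.4) spin -0.0 dx 73.0 dy 0.0 dz 0.0
```

Call:
drive_tool(
  motion=[
    [0,0,0,-2.4],
    [0,29.5,3,0],
    [0,29.5,3,0],
    [0,29.5,3,0],
    [0,29.5,3,0],
    [0,29.5,3,0],
    [20,0,0,0],
    [20,0,0,0],
    [0,0,0,0],
    [0,0,0,0],
  ],
)

```text
clock: 40.95
position: [567.9, 422.9, 41.6]
ee_rot: [-0.041, 0.708, 0.038, 0.704]
contact_force: [0.5, 0.1, -1.0]
gripper_width: 55.1
```

Call:
drive_tool(
  motion=[
    [12,0,0,0],
    [10,0,0,0],
    [6,0,0,0],
    [4,0,0,0],
    [2,0,0,0],
    [0,0,0,0],
    [0,0,0,0],
  ],
)

```text
clock: 41.53
position: [569.8, 424.9, 11.5]
ee_rot: [-0.039, 0.706, 0.04, 0.706]
contact_force: [0.3, 1.0, -0.8]
gripper_width: 55.3
```

Call:
drive_tool(
  motion=[
    [1,0,0,0],
    [1,0,0,0],
    [0,0,0,0],
    [0,0,0,0],
  ],
)

```text
clock: 41.87
position: [569.9, 425.0, 10.9]
ee_rot: [-0.039, 0.705, 0.04, 0.707]
contact_force: [-2.2, -0.8, 4.6]
gripper_width: 54.8
```

Call:
drive_tool(
  motion=[
    [0,0,0,0],
    [0,0,0,0],
    [0,0,0,0],
    [0,0,0,0],
    [-15,0,0,0],
    [-25,0,0,0],
    [-30,0,0,0],
    [-30,0,0,0],
    [0,0,0,0],
    [0,0,0,0],
  ],
  grip=76,
)

```text
clock: 42.7
position: [570.4, 425.7, 111.9]
ee_rot: [-0.038, 0.705, 0.041, 0.707]
contact_force: [-0.6, -0.5, -0.7]
gripper_width: 76.2
```

Run:
```python
from h import *
save('scene','s11.png');lids('s11.png')
plan((445.5,276.8,110,4),(445.5,276.8,6,4)); plan((426,408.3,110,6.4),start=(445.5,276.8,90,94))
```

```text
lid 210 [321.9 237.6] [446.5 276.3]
lid 233 [271.3 239.4] [564.5 175.6]
lid 268 [240.1 258.6] [680.1 162.6]
lid 314 [335.7 295.6] [570.  426.4]
now [569.4 424.7 109.6] jaw 96.4 xaxis [ 0.     0.001 -1.   ] w 76.2 t 42.8
(445.5, 276.8, 110, 4) spin 2.4 dx -0.4 dy -138.9 dz -133.9
(445.5, 276.8, 6, 4) spin -0.0 dx 104.0 dy 0.0 dz 0.0
now [569.4 424.7 109.6] jaw 96.4 xaxis [ 0.     0.001 -1.   ] w 76.2 t 42.8
(426, 408.3, 110, 6.4) spin -2.4 dx -20.0 dy 132.9 dz -4.7
```

Call:
drive_tool(
  motion=[
    [0,-26.6,-28,0],
    [0,-26.6,-28,0],
    [0,-26.6,-28,0],
    [0,-26.6,-28,0],
    [0,-26.6,-27.6,0],
    [20,0,0,0],
    [25,0,0,0],
    [25,0,0,0],
    [20,0,0,0],
    [0,0,0,0],
  ],
  grip=85,
)

```text
clock: 43.58
position: [442.6, 273.6, 14.3]
ee_rot: [-0.042, 0.709, 0.037, 0.703]
contact_force: [-0.1, -0.5, -0.1]
gripper_width: 85.1
```

Call:
drive_tool(
  motion=[
    [9,0,0,0],
    [5,0,0,0],
    [0,0,0,0],
    [0,0,0,0],
  ],
)

```text
clock: 43.92
position: [445.9, 277.1, 5.5]
ee_rot: [-0.04, 0.706, 0.04, 0.706]
contact_force: [0.7, -0.5, -0.0]
gripper_width: 85.2
```

Call:
drive_tool(
  motion=[
    [0,0,0,0],
    [0,0,0,0],
    [0,0,0,0],
    [0,0,0,0],
    [0,0,0,0],
    [0,0,0,0],
    [0,0,0,0],
  ],
  grip=0,
)

```text
clock: 44.5
position: [446.1, 277.4, 6.2]
ee_rot: [-0.039, 0.705, 0.04, 0.707]
contact_force: [-0.1, -0.3, 6.2]
gripper_width: 54.6
```

Call:
drive_tool(
  motion=[
    [-10,0,0,0],
    [-15,0,0,0],
    [-20,0,0,0],
    [-25,0,0,0],
    [-10,0,0,0],
    [0,0,0,0],
    [0,0,0,0],
  ],
)

```text
clock: 45.08
position: [445.3, 276.6, 85.1]
ee_rot: [-0.039, 0.706, 0.04, 0.706]
contact_force: [-0.0, -0.1, -0.4]
gripper_width: 54.9
```

Run:
```python
from h import *
plan((426,408.3,85,6.4),(426,408.3,12,6.4))
```

```text
now [445.3 276.6  85.1] jaw 96.4 xaxis [-0.     0.001 -1.   ] w 54.9 t 45.1
(426, 408.3, 85, 6.4) spin -0.0 dx 0.1 dy 133.0 dz -4.5
(426, 408.3, 12, 6.4) spin -0.0 dx 73.0 dy 0.0 dz 0.0
```

Call:
drive_tool(
  motion=[
    [0,26.6,-0.9,0],
    [0,26.6,-0.9,0],
    [0,26.6,-0.9,0],
    [0,26.6,-0.9,0],
    [0,26.6,-0.9,0],
    [20,0,0,0],
    [20,0,0,0],
    [12,0,0,0],
    [0,0,0,0],
    [0,0,0,0],
  ],
)

```text
clock: 45.92
position: [425.5, 407.2, 31.0]
ee_rot: [-0.041, 0.707, 0.038, 0.705]
contact_force: [0.4, 0.3, -1.1]
gripper_width: 55.3
```

Call:
drive_tool(
  motion=[
    [10,0,0,0],
    [6,0,0,0],
    [4,0,0,0],
    [2,0,0,0],
    [1,0,0,0],
    [0.5,0,0,0],
    [0,0,0,0],
    [0,0,0,0],
    [0,0,0,0],
  ],
)

```text
clock: 46.67
position: [426.1, 408.2, 10.2]
ee_rot: [-0.04, 0.706, 0.04, 0.706]
contact_force: [-2.9, -2.6, 5.7]
gripper_width: 54.9
```

Call:
drive_tool(
  motion=[
    [0,0,0,0],
    [0,0,0,0],
    [0,0,0,0],
    [0,0,0,0],
    [-15,0,0,0],
    [-25,0,0,0],
    [-30,0,0,0],
    [-30,0,0,0],
    [0,0,0,0],
    [0,0,0,0],
  ],
  grip=76,
)

```text
clock: 47.5
position: [427.0, 409.7, 111.7]
ee_rot: [-0.038, 0.705, 0.041, 0.707]
contact_force: [0.3, -0.5, -0.5]
gripper_width: 76.2
```

Run:
```python
from h import *
save('scene','s12.png');lids('s12.png')
plan((562.5,173,110,6.4),(562.5,173,6,6.4))
```

```text
lid 236 [271.3 239.4] [564.6 175.5]
lid 267 [240.1 258.6] [680.  162.5]
lid 266 [362.3 260.6] [424.8 409.4]
lid 316 [335.7 295.5] [569.8 426.3]
now [426.2 408.7 110. ] jaw 96.4 xaxis [ 0.     0.001 -1.   ] w 76.1 t 47.5
(562.5, 173, 110, 6.4) spin 0.0 dx -0.0 dy -249.4 dz 109.2
(562.5, 173, 6, 6.4) spin -0.0 dx 104.0 dy 0.0 dz 0.0
```

Call:
drive_tool(
  motion=[
    [0,-31.2,13.6,0],
    [0,-31.2,13.6,0],
    [0,-31.2,13.6,0],
    [0,-31.2,13.6,0],
    [0,-31.2,13.6,0],
    [0,-31.2,13.6,0],
    [0,-31.2,13.6,0],
    [0,-31,14,0],
    [0,0,0,0],
    [0,0,0,0],
  ],
  grip=85,
)

```text
clock: 48.38
position: [562.5, 170.7, 107.6]
ee_rot: [-0.039, 0.707, 0.038, 0.705]
contact_force: [0.6, 1.2, 0.1]
gripper_width: 85.0
```

Call:
drive_tool(
  motion=[
    [20,0,0,0],
    [25,0,0,0],
    [25,0,0,0],
    [20,0,0,0],
    [9,0,0,0],
    [5,0,0,0],
    [0,0,0,0],
    [0,0,0,0],
  ],
)

```text
clock: 49.05
position: [563.0, 173.5, 6.2]
ee_rot: [-0.04, 0.706, 0.04, 0.706]
contact_force: [0.6, 0.7, 1.0]
gripper_width: 84.9
```

Call:
drive_tool(
  motion=[
    [0,0,0,0],
    [0,0,0,0],
    [0,0,0,0],
    [0,0,0,0],
    [0,0,0,0],
    [0,0,0,0],
    [0,0,0,0],
  ],
  grip=0,
)

```text
clock: 49.63
position: [563.6, 173.4, 7.1]
ee_rot: [-0.039, 0.705, 0.04, 0.707]
contact_force: [0.4, 0.2, 5.1]
gripper_width: 55.0
```

Call:
drive_tool(
  motion=[
    [-10,0,0,0],
    [-15,0,0,0],
    [-20,0,0,0],
    [-25,0,0,0],
    [-10,0,0,0],
    [0,0,0,0],
    [0,0,0,0],
  ],
)

```text
clock: 50.22
position: [562.3, 172.8, 85.6]
ee_rot: [-0.039, 0.706, 0.04, 0.706]
contact_force: [-0.5, 0.2, -1.2]
gripper_width: 54.7
```

Run:
```python
from h import *
plan((497.5,416.3,85,6.4),(497.5,416.3,12,6.4))
```

```text
now [562.3 172.8  85.6] jaw 96.4 xaxis [-0.     0.001 -1.   ] w 54.7 t 50.2
(497.5, 416.3, 85, 6.4) spin -0.0 dx 0.6 dy 249.2 dz -37.2
(497.5, 416.3, 12, 6.4) spin -0.0 dx 73.0 dy 0.0 dz 0.0
```

Call:
drive_tool(
  motion=[
    [0,31.2,-4.6,0],
    [0,31.2,-4.6,0],
    [0,31.2,-4.6,0],
    [0,31.2,-4.6,0],
    [0,31.2,-4.6,0],
    [0,31.2,-4.7,0],
    [0,31,-4.7,0],
    [0,31,-4.7,0],
    [0,0,0,0],
    [0,0,0,0],
  ],
)

```text
clock: 51.05
position: [496.3, 416.9, 83.0]
ee_rot: [-0.041, 0.707, 0.039, 0.705]
contact_force: [0.0, -0.5, -1.1]
gripper_width: 54.8
```

Call:
drive_tool(
  motion=[
    [20,0,0,0],
    [20,0,0,0],
    [12,0,0,0],
    [10,0,0,0],
    [6,0,0,0],
    [3,0,0,0],
    [2,0,0,0],
    [1,0,0,0],
    [0,0,0,0],
    [0,0,0,0],
  ],
)

```text
clock: 51.88
position: [498.2, 416.7, 12.4]
ee_rot: [-0.039, 0.706, 0.04, 0.706]
contact_force: [-0.3, 0.7, -1.8]
gripper_width: 54.9
```

Call:
drive_tool(
  motion=[
    [1,0,0,0],
    [0,0,0,0],
    [0,0,0,0],
  ],
)

```text
clock: 52.13
position: [498.1, 416.7, 11.2]
ee_rot: [-0.039, 0.706, 0.04, 0.706]
contact_force: [0.2, 1.0, 0.5]
gripper_width: 55.1
```

Touching down; release, rise, step aside, and check everything.

Call:
drive_tool(
  motion=[
    [0.5,0,0,0],
    [0,0,0,0],
    [0,0,0,0],
    [0,0,0,0],
    [0,0,0,0],
    [-15,0,0,0],
    [-25,0,0,0],
    [-30,0,0,0],
    [-35,0,0,0],
    [-35,0,0,0],
  ],
  grip=76,
)

```text
clock: 52.97
position: [497.6, 415.9, 151.1]
ee_rot: [-0.04, 0.706, 0.039, 0.706]
contact_force: [0.2, 0.4, -0.7]
gripper_width: 76.0
```

Call:
drive_tool(
  motion=[
    [-25,-20,-15,0],
    [-25,-30,-15,0],
    [-20,-30,-15,0],
    [0,-30,-15,0],
    [0,-30,0,0],
    [0,-10,0,0],
    [0,0,0,0],
    [0,0,0,0],
    [0,0,0,0],
    [0,0,0,0],
  ],
)

```text
clock: 53.8
position: [455.3, 261.7, 219.6]
ee_rot: [-0.04, 0.706, 0.04, 0.706]
contact_force: [0.1, -0.2, -0.1]
gripper_width: 76.1
```

Run:
```python
from h import *
im=save('scene','s13.png');lids('s13.png'); crop(im,132,128,266,200,3,'s13c.png'); plan()
s=arm.read_state(); im=arm.get_image('wrist'); crop(im,0,0,512,384,1.4,'w13.png')
im=arm.get_image('side'); crop(im,130,100,266,160,3,'d13.png')
```

```text
lid 268 [240.1 258.6] [680.1 162.6]
lid 266 [362.2 260.5] [424.7 409.2]
lid 287 [349.5 277.4] [497.2 418. ]
lid 323 [335.8 295.4] [569.5 426.2]
now [455.3 261.7 219.5] jaw 96.5 xaxis [-0. -0. -1.] w 76.0 t 53.9
```

View pics/s13c.png

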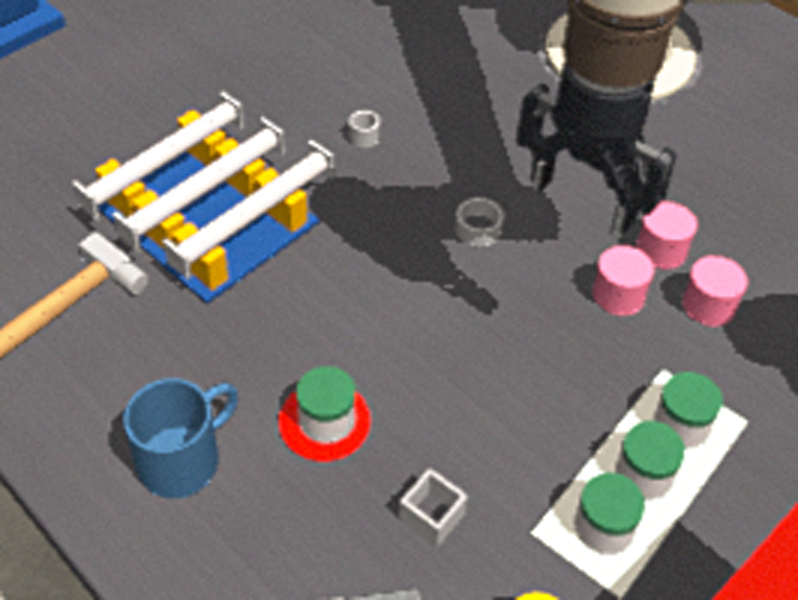

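View pics/d13.png

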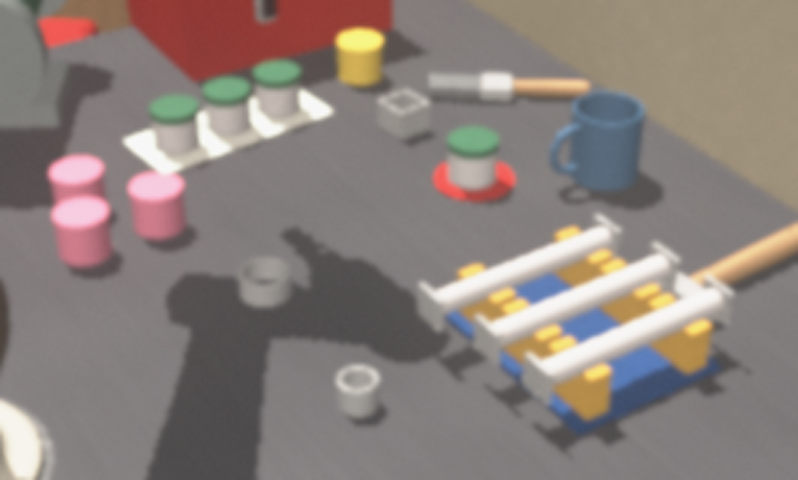

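Both views show three bars down in their notches (around (210,170) in the scene crop). The loaded tin is central on the mat, three tins stand in a row on the plate, and the offcuts haven't moved. I'm handing the job in.

```bash
python3 -c "
from h import *
print(arm.job_done())"
```

```text
the job is handed in; nothing more can be done
None
```

The job is finished and handed in at about 54 s of robot time.

- **Bars:** All three were there. Each lies in its own notch pair. When each one was lowered, the force reading showed contact, and the last scene and side pictures show all three level. I set the middle bar about 3 mm off centre towards the robot to keep clear of the hammer head.
- **Tins:** I lifted all four. Three read about 0.5 to 1.8 N (empty) and one read about 5 N (loaded). The 0.5 N tin was low for its stated weight, but clearly not the loaded one.
- **Placing:** The loaded tin stands on the mat, measured within about 2 mm of its middle. The three empties stand upright in a row along the middle of the plate, about 72 mm apart.
- **Left alone:** The rings, the square offcut and the pink and yellow look-alikes appear unmoved in the final views.

I saw no bar or tin knocked aside, no grip slip and no failed check. The scene and wrist cameras agreed to within a few millimetres, except for one early jig corner that was about 8 mm apart. I settled that with a closer wrist view before placing the first bar.

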